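# Set the stirrer's speed selector to step six and start it

## Robot

A 6-joint arm with a two-finger parallel gripper is mounted at the origin on a cart in front of the work surface, level with it; the furniture and walls round the work are solid. World frame = base frame: x ahead of the robot, y to its left, z up, the work surface at z = 0. Lengths are in m, angles in rad, forces in N, time in s.
With the tool pointing down it reaches from about 0.25 to 0.775 m from the base axis. Payload 4 kg.
Tool frame: the origin (TCP) lies at the very end of the fingers, on their centre line; the grasp point (between the pads) lies 19 mm behind it (robot.pinch_z is the distance from the TCP to the grasp point, in m); z points along the fingers, y is the line along which they close (so a half turn about z gives the same grasp; the last joint's range is limited). The gripper opens to 94 mm and grips with 3 to 60 N. Pads are 16 mm wide; open, the fingers measure 119 mm over their backs; the gripper's body (75 mm by 177 mm) begins 78 mm behind the grasp point.
Start: joints at [-1.286, 0.087, 1.371, -0, 1.684, -0.103], TCP at [0.208, -0.509, 0.206] pointing down, gripper open.
Joint ranges: [-3.1, 3.1], [-0.76, 2.03], [0.27, 2.55], [-1.08, 4.22], [0.17, 2.65], [-2.57, 2.57]. Speed limits (rad/s): [2.79, 2.79, 3.14, 3.14, 3.14, 3.14].

## Interface

Orientations are given as [roll, pitch, yaw] about the fixed x, y, z axes, in that order (R = Rz(yaw) Ry(pitch) Rx(roll)).
In Python, from bench import robot gives the robot as it stands.
- The arm moves only by the tool arm_command, never from a script. Its argument "targets" is one flat list of numbers, 7 for each row, row after row: the turn, a rotation vector about the tool's x, y, z in degrees, then the shift along the tool's x, y, z in mm, then the closure, from -1 (fully open) to 1 (shut). In form: [ax, ay, az, x, y, z, hand, ax, ay, az, x, y, z, hand, ...]. A call has 1 to 20 rows; each row is the pose to reach, as a shift and turn from the pose commanded when the call began, along the tool's axes at that moment; what a row does not reach only later rows make up. A row lasts 1/10 s, in which the tool goes at most 50 mm and 8.59 degrees, less where a joint would pass 70% of its speed; a pose out of reach is approached as far as the arm can. A call with a gripper value outside its range is refused whole. The fingers move at their own pace and stop on an object; the grip force is fixed at half the most. Time passes only in rows, so rows that repeat a pose let the fingers close. It gives the time, the measured TCP pose, the force, the opening and the grip force at its end, in the units of the state.
- robot.get_obs(): the state, without advancing time (a new reading comes with each control period).
- robot.snapshot(name): name is "scene" or "side" or "wrist"; returns a dict with "color" (400x640x3 uint8, red, green, blue), "range_z" (400x640 float32, m along the optical axis (not along the pixel's ray), 0 where there is no reading), "fx", "fy", "cx", "cy" (pixels), "dist_coeffs" ([k1, k2, p1, p2, k3] as OpenCV has them; the pictures are not rectified), "T" (4x4, takes a point from camera to world coordinates); the wrist camera has in their place "T_tool_cam" (4x4, takes a point from camera to tool coordinates, whose origin is the TCP and whose axes are the flange's). Camera axes: x right, y down, z forward; pixel columns grow to the right and rows downward; lengths in m; the calibration is good to about 2 mm. A picture is of the moment at which its call begins: read the wrist's pose just before it.
- robot.close_job(): hands the job in; it is judged then, once.
The state is a dict: "time": time; "joint_positions": joint angles; "qvel": joint speeds; "joint_torque": joint torques, N m; "tool_pos": TCP position; "ee_rot": TCP orientation; "wrist_force": force on the tool from outside, world axes, zero at the start; "wrist_torque": the same for the moment, N m; "width": finger opening in m; "finger_force": force on a finger pad.
Only numpy, scipy, OpenCV 4.12 (cv2) and the standard library are available. Lean on these libraries where they do the work, as an engineer would, in place of code of your own. Each camera call takes 0.05 s, during which the arm holds its last target. There are 200 camera calls.

## Task

Set the stirrer to speed step 6: with a fingertip, push the arm of its pointer selector round clockwise, counting the clicks, until it rests at the sixth stroke of the scale (the dot is off, step 0; the strokes count clockwise from it). Only then press the start key fully down with the fingertip and let it come back up. Push and press only: do not pinch the selector, and leave the jar on the plate and the things around the stirrer where they are.

Things in the scene. Friction and masses are not known exactly. Their poses are not given: they have to be found in the camera images.
- stirrer: bench stirrer, fixed: a low white box 280 x 184 mm, its flat deck 65 mm above the bench; on the rear of the deck a round steel plate 125 mm across and 8 mm thick, in front of it the selector (left) and the start key (right). Origin at the centre of its underside; +x points from its front (control end, near the robot) to its rear, +y to its left, z up.
- dial_center (a point): where the selector's upright turning axis meets the deck, 65 mm above the bench; axes as the stirrer's. Round it lies the scale, about 53 mm from the axis: a black dot (off, step 0), then eight black strokes (steps 1 to 8), 30 degrees apart clockwise seen from above. Step 4 lies straight along +x, step 0 120 degrees to its left, step 8 120 degrees to its right.
- off_dot (a point): the black dot (9 mm across, flat on the deck) that marks step 0, off, where the scale begins. Clockwise from it come the strokes of steps 1 to 8; the front third of the ring is empty.
- selector (a joint): rotation of the selector in rad: 0 at the off dot (a stop), growing clockwise seen from above; step n reads n x 0.5236, step 8 is the other stop. Spring detents pull it into the nearest step from nearly half a step (15 degrees) either side; the crest between steps takes about 0.1 N m (3 N at the arm end); it then snaps into the next step. It starts at one of the steps 0 to 3.
- selector_tip (a point): end of the selector's pointer arm, 46 mm from the turning axis, 20 mm above the deck; x points outward along the arm, z up. The selector is a black hub 38 mm across and 34 mm tall with one arm: a bar with a white line along its top, 13 mm wide, 8 to 32 mm above the deck, reaching 46 mm from the axis. The arm points at the step that is set.
- push_side (a point): middle of the flat side of the pointer arm to push on for turning it clockwise (the left side, looking outward along the arm): 34 mm from the axis, 20 mm above the deck, 6.5 mm from the arm's middle line. The upright face reaches from 18 to 46 mm from the axis and from 9 to 30 mm above the deck. x points outward along the arm, y out of the face, z up. The arm's other side is the same.
- start_key (a joint): travel of the start key in m: 0 up, 0.006 fully down; a spring brings it back up. Fully down takes 5 N.
- start_key_top (a point): the centre of the top of the start key: a round black push key 26 mm across in a grey collar, on the deck at the front right of the stirrer, 87 mm to the right of the selector's axis. Press it straight down.
- powder_jar: clear glass beaker-like jar, 70 mm across and 73 mm tall, loose, standing on the stirrer's round plate. Origin at the centre of its underside. To be left alone.
- mortar: white mortar, 68 mm across, 44 mm tall, loose on the bench beside the stirrer. Origin at the centre of its underside. To be left alone.
- weighing_bottle: low clear glass dish, 61 mm across, 27 mm tall, loose on the bench. Origin at the centre of its underside. To be left alone.
- label_roll: roll of labels, 62 mm across, 45 mm tall, loose on the bench. Origin at the centre of its underside. To be left alone.
- sample_jar_1: clear glass jar, 52 mm across, 90 mm tall, loose on the bench at the stirrer's right. Origin at the centre of its underside. To be left alone.
- timer: small white bench timer, 66 x 62 x 21 mm, lying loose on the bench. Origin at the centre of its underside. To be left alone.

How it is judged:
On the way, in this order (a step that is already met when the one before it is completed fails the run):
1. the selector rests at step 6, the key not yet pressed (value of joint selector between 3.0116 and 3.2716 rad and value of joint start_key below 0.002 m), for 0.3 s.
2. the start key is pressed down with the selector at step 6 (value of joint selector between 3.0116 and 3.2716 rad and value of joint start_key above 0.0045 m), for 0.05 s.
3. the start key is back up (value of joint start_key below 0.0015 m), for 0.1 s.
At the end, for the whole second after the job is handed in: The selector rests at step 6 (3.142 rad, within 0.13 rad), the start key is up again (within 1.5 mm), and the jar stands upright on the plate, within 15 mm of where it stood (value of joint selector between 3.0116 and 3.2716 rad and value of joint start_key below 0.0015 m and angle between powder_jar's own z axis and vertical below 0.1 rad and distance of powder_jar from where it was at the start of the episode below 0.015 m); the robot touches nothing.
It fails at once if the start key is pressed while the selector is not at step 6 (value of joint start_key above 0.003 m and not (value of joint selector between 3.0116 and 3.2716 rad)).
It fails at once if the selector's arm is pinched: squeezed from both sides at once (contact force between the fingers and selector_c2 above 1.5 N and contact force between the fingers and selector_c3 above 1.5 N).
It fails at once if the jar on the plate is shifted by more than 15 mm or lifted (distance of powder_jar from where it was at the start of the episode above 0.015 m).
It fails at once if another loose thing on the bench is shifted by more than 20 mm or lifted (distance of any of mortar, weighing_bottle, label_roll, sample_jar_1, timer from where it was at the start of the episode above 0.02 m).
It also fails if it takes over 58 s, if anything falls off the work surface, if the arm or the gripper's body presses on something with over 40 N, if the wrist force passes 120 N, or if a joint passes its speed limit or range.

## Working session

There is one attempt and no reset: what is moved stays moved. The work goes in short steps, Python scripts to look and compute and a tool call to move; the robot and the scene stay as the last step left them, time stands still between calls to the robot, and variables do not carry over. Pictures are saved under pics/ and viewed, at most 10 in all, crops included, and the job is handed in when it is done.

Besides the shell and the picture viewer there is one more tool, called after "Request:" as name(argument=value, ...) on one line, values as JSON. arm_command: Moves the arm, as the interface text tells. Its arguments: {"type":"object","properties":{"targets":{"type":"array"}},"required":["targets"]}

```bash
mkdir -p pics; cat > h.py <<'E'
import numpy as np, cv2
from bench import robot
def save(s,n): cv2.imwrite(f'pics/{n}.png',s['color'][:,:,::-1])
def ray(s,uv,z,T=None):
    T=s['T'] if T is None else T
    K=np.array([[s['fx'],0,s['cx']],[0,s['fy'],s['cy']],[0,0,1]])
    p=cv2.undistortPoints(np.array([[uv]],float),K,np.array(s['dist_coeffs'],float))[0,0]
    d=T[:3,:3]@[p[0],p[1],1]; o=T[:3,3]
    return o+d*(z-o[2])/d[2]
E
python3 - <<'E'
from h import *
import pickle
o=robot.get_obs();print({k:np.round(v,3) for k,v in o.items()})
for n in('scene','side'):
    s=robot.snapshot(n);save(s,n);pickle.dump(s,open(n+'.pkl','wb'));print(np.round(s['T'],3),s['fx'])
E
```

```text
{'time': np.float64(0.0), 'joint_positions': array([-1.286,  0.088,  1.372, -0.   ,  1.684, -0.103]), 'qvel': array([-0.002, -0.001,  0.002,  0.001,  0.002, -0.   ]), 'joint_torque': array([ 0.0000e+00, -3.4019e+01, -3.0243e+01,  7.2000e-02,  3.3000e-02,
       -0.0000e+00]), 'tool_pos': array([ 0.208, -0.509,  0.204]), 'ee_rot': array([-3.139, -0.   ,  0.388]), 'wrist_force': array([ 0.187, -0.399, -0.072]), 'wrist_torque': array([-0.025, -0.001,  0.013]), 'finger_force': np.float64(0.0), 'width': np.float64(0.094)}
[[ 0.205 -0.843  0.497 -0.136]
 [-0.979 -0.182  0.094 -0.087]
 [ 0.011 -0.506 -0.863  1.279]
 [ 0.     0.     0.     1.   ]] 488.51873365244086
[[ 0.968 -0.136  0.21   0.321]
 [-0.249 -0.568  0.785 -0.762]
 [ 0.012 -0.812 -0.583  0.664]
 [ 0.     0.     0.     1.   ]] 428.19310717886026
```

View pics/scene.png

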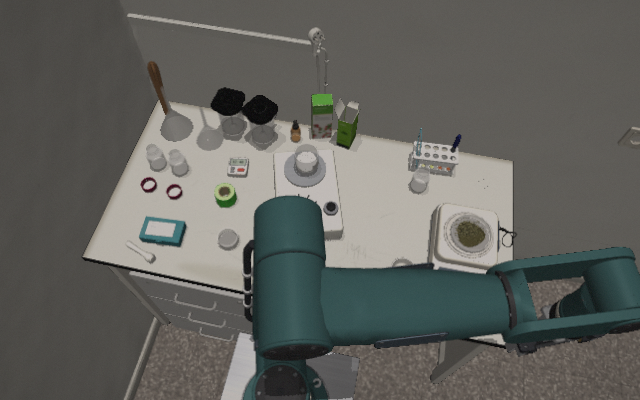

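View pics/side.png

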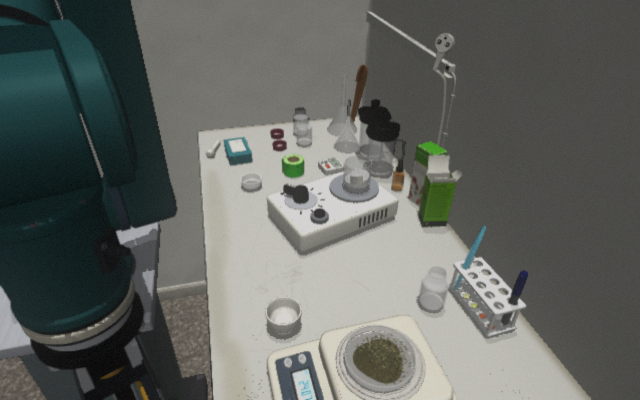

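The side view shows the selector hub at about (300,195) with its arm toward (287,189), the key at (320,214) and the plate at (354,187). The scene view shows the key at (331,208), but the arm hides the selector.

```bash
python3 - <<'E'
from h import *
import pickle
s=pickle.load(open('side.pkl','rb'));c=pickle.load(open('scene.pkl','rb'))
for n,uv,z in(('key',(320,214),.08),('hub',(300,193),.099),('plate',(354,188),.073),('cornerL',(269,207),.065),('cornerF',(303,235),.065),('cornerR',(397,198),.065)):print(n,ray(s,uv,z).round(3))
print('scene key',ray(c,(331,208),.08).round(3),'plate',ray(c,(305,170),.073).round(3))
im=s['color'][160:255,255:405,::-1];cv2.imwrite('pics/crop1.png',cv2.resize(im,None,fx=5,fy=5,interpolation=cv2.INTER_CUBIC))
E
```

```text
key [ 0.522 -0.015  0.08 ]
hub [0.491 0.051 0.099]
plate [0.634 0.079 0.073]
cornerL [0.417 0.059 0.065]
cornerF [ 0.473 -0.06   0.065]
cornerR [0.727 0.023 0.065]
scene key [ 0.518 -0.011  0.08 ] plate [0.63  0.089 0.073]
```

View pics/crop1.png

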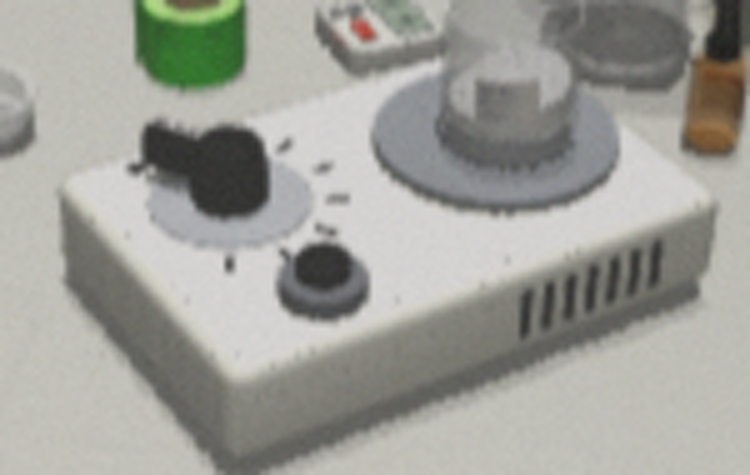

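Request:
arm_command(targets=[0, 0, 0, 0, 0, -60, 1, 0, 0, 0, 60, -50, -130, 1, 0, 0, 0, 400, -375, -130, 1, 0, 0, 0, 400, -375, -130, 1, 0, 0, 0, 400, -375, -130, 1, 0, 0, 0, 400, -375, -130, 1, 0, 0, 0, 400, -375, -130, 1, 0, 0, 0, 400, -375, -130, 1, 0, 0, 0, 400, -375, -130, 1, 0, 0, 0, 400, -375, -130, 1, 0, 0, 0, 400, -375, -130, 1, 0, 0, 0, 400, -375, -130, 1, 0, 0, 0, 400, -375, -130, 1, 0, 0, 0, 400, -375, -130, 1, 0, 0, 0, 400, -375, -130, 1, 0, 0, 0, 400, -375, -130, 1])

```text
time: 1.7
tool_pos: [0.4361, -0.0118, 0.3352]
ee_rot: [3.141, 0.001, 0.386]
wrist_force: [-0.3, -0.8, 0.2]
width: 0.0004
finger_force: 0.0
```

```bash
python3 - <<'E'
from h import *
import pickle
from scipy.spatial.transform import Rotation as R
o=robot.get_obs();print({k:np.round(v,3) for k,v in o.items()})
s=robot.snapshot('wrist');save(s,'w1');print(s['T_tool_cam'].round(3),s['fx'])
T=np.eye(4);T[:3,:3]=R.from_euler('xyz',o['ee_rot']).as_matrix();T[:3,3]=o['tool_pos'];s['T']=T@s['T_tool_cam'];pickle.dump(s,open('w1.pkl','wb'))
E
```

```text
{'time': np.float64(1.7), 'joint_positions': array([-1.570e-01, -1.550e-01,  1.350e+00, -1.000e-03,  1.947e+00,
        1.028e+00]), 'qvel': array([-0.01 , -0.005,  0.   ,  0.002,  0.   ,  0.002]), 'joint_torque': array([ 4.4200e-01, -2.3241e+01, -2.9980e+01,  7.2000e-02, -5.6000e-02,
       -4.0000e-03]), 'tool_pos': array([ 0.436, -0.012,  0.335]), 'ee_rot': array([3.141e+00, 1.000e-03, 3.860e-01]), 'wrist_force': array([-0.31 , -0.757,  0.21 ]), 'wrist_torque': array([ 0.022, -0.005, -0.   ]), 'finger_force': np.float64(0.0), 'width': np.float64(0.0)}
[[-0.    -0.969 -0.246  0.071]
 [ 1.    -0.     0.    -0.001]
 [-0.    -0.246  0.969 -0.181]
 [ 0.     0.     0.     1.   ]] 288.34699604525065
```

View pics/w1.png

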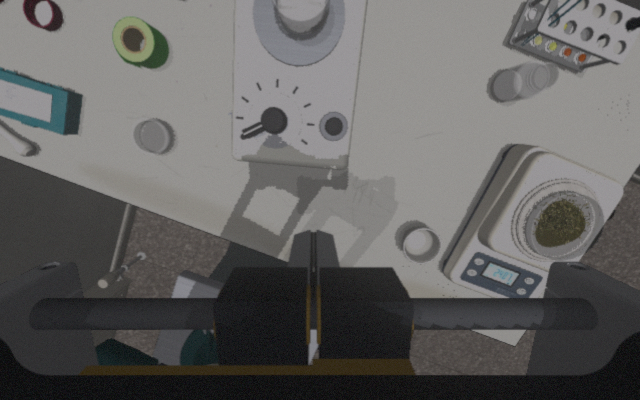

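The wrist view shows the dial hub at (274,121), the arm toward (245,132) and the key at (334,126), with strokes around the dial. The arm looks close to step 0. I'll zoom in and compute positions.

```bash
python3 - <<'E'
from h import *
import pickle
s=pickle.load(open('w1.pkl','rb'))
im=s['color'][70:170,225:365,::-1];cv2.imwrite('pics/crop2.png',cv2.resize(im,None,fx=5.5,fy=5.5,interpolation=cv2.INTER_CUBIC))
E
```

```text
(no output)
```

View pics/crop2.png

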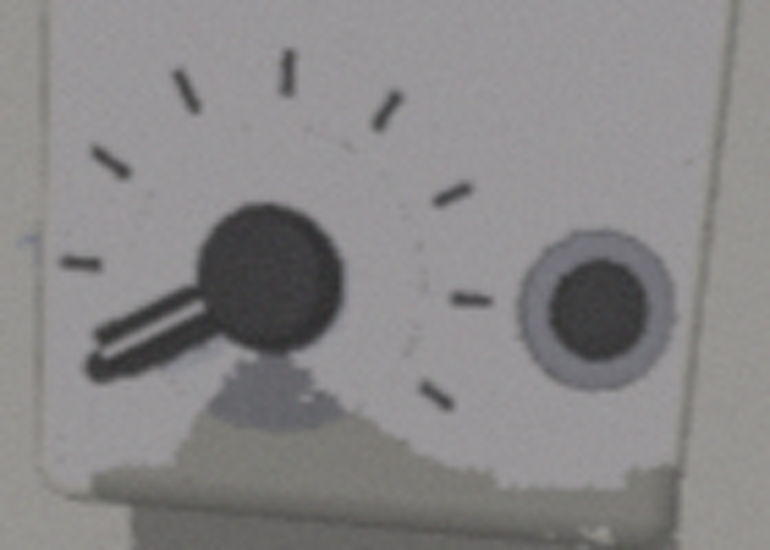

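The zoom shows all 8 strokes, from (80,263) for step 1 to (437,397) for step 8. The arm covers the off dot at about (95,368), so the selector is at step 0. The key is at (598,310).

```bash
python3 - <<'E'
from h import *
import pickle
s=pickle.load(open('w1.pkl','rb'))
P=[(80,263),(110,162),(186,91),(288,73),(387,111),(453,194),(471,300),(437,397)]
w=np.array([ray(s,(225+u/5.5,70+v/5.5),.065)[:2] for u,v in P])
a=np.radians(120-30*np.arange(1,9));m=.053*np.c_[np.cos(a),np.sin(a)]
wc,mc=w.mean(0),m.mean(0)
zw=(w-wc)@[1,1j];zm=(m-mc)@[1,1j];k=(zm.conj()@zw)/(zm.conj()@zm);th=np.angle(k)
c=wc@[1,1j]-np.exp(1j*th)*(mc@[1,1j])
print('center',np.round(c,4),'yaw',th,'scale',abs(k),'res',np.abs(zw-zm*k).round(4))
key=ray(s,(225+598/5.5,70+310/5.5),.08);print('key',key.round(4),'expect',np.round(c-1j*.087*np.exp(1j*th),4))
hub=ray(s,(225+271/5.5,70+277/5.5),.099);print('hub',hub)
tip=ray(s,(225+104/5.5,70+350/5.5),.097);print('arm ang',np.degrees(np.arctan2(tip[1]-c.imag,tip[0]-c.real)-th))
z=s['range_z'];
for u,v in((598,310),(271,277),(330,180)):print('depth',z[int(70+v/5.5),int(225+u/5.5)],s['T'][2,3])
E
```

```text
center (0.4944+0.0742j) yaw 0.29517957387990523 scale 1.0068572322532465 res [0.0001 0.     0.0001 0.0002 0.0001 0.0003 0.     0.    ]
key [ 0.5198 -0.0092  0.08  ] expect (0.5197-0.009j)
hub [0.49531904 0.07141913 0.099     ]
arm ang 119.16192148178483
depth 0.41320932 0.5156748049502204
depth 0.39930236 0.5156748049502204
depth 0.42256367 0.5156748049502204
```

Request:
arm_command(targets=[0, 0, -114.8, 47, -77, 0, 1, 0, 0, -114.8, 47, -77, 0, 1, 0, 0, -114.8, 47, -77, 60, 1, 0, 0, -114.8, 47, -77, 60, 1, 0, 0, -114.8, 47, -77, 60, 1, 0, 0, -114.8, 47, -77, 60, 1, 0, 0, -114.8, 47, -77, 60, 1, 0, 0, -114.8, 47, -77, 60, 1, 0, 0, -114.8, 47, -77, 60, 1, 0, 0, -114.8, 47, -77, 135, 1, 0, 0, -114.8, 47, -77, 135, 1, 0, 0, -114.8, 47, -77, 135, 1, 0, 0, -114.8, 47, -77, 135, 1, 0, 0, -114.8, 47, -77, 135, 1, 0, 0, -114.8, 47, -77, 135, 1, 0, 0, -114.8, 47, -77, 135, 1, 0, 0, -114.8, 47, -77, 135, 1])

```text
time: 3.45
tool_pos: [0.4509, 0.0778, 0.2006]
ee_rot: [3.141, 0.0, 2.39]
wrist_force: [0.2, 0.2, 0.3]
width: 0.0001
finger_force: 0.0
```

```bash
cat >> h.py <<'E'
from scipy.spatial.transform import Rotation as R
C=np.array([.4944,.0742]);TH=.2952
def inarm(step,o=None):
    "TCP in the arm frame at a step: radial, offset CCW; tool yaw relative to the arm"
    o=o or robot.get_obs();f=TH+np.radians(120-30*step);d=o['tool_pos'][:2]-C
    u=np.array([np.cos(f),np.sin(f)]);n=np.array([-u[1],u[0]])
    return (d@u*1e3,d@n*1e3,o['tool_pos'][2]*1e3,np.degrees(o['ee_rot'][2]-f))
E
python3 - <<'E'
from h import *
o=robot.get_obs();print(o['tool_pos'],o['ee_rot'],o['joint_positions']);print(np.round(inarm(0,o),1))
s=robot.snapshot('wrist');save(s,'w2')
E
```

```text
[0.45089968 0.07775226 0.20055675] [3.14149585e+00 2.47072461e-04 2.38953573e+00] [ 4.68245008e-02 -1.19875564e-01  1.58453573e+00 -1.10144631e-04
  1.67669079e+00 -7.71926566e-01]
[ 34.2  27.1 200.6  -0. ]
```

View pics/w2.png

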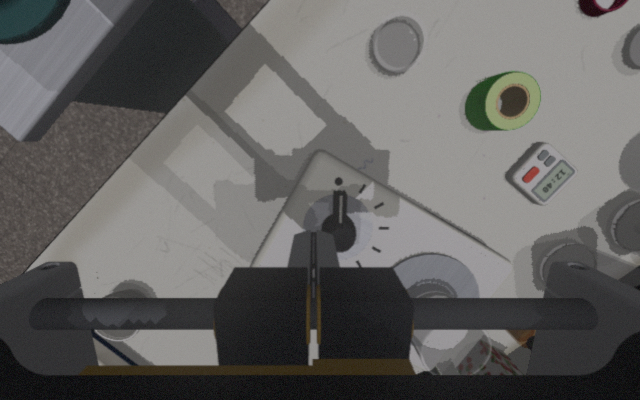

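The arm points at the off dot (338,181), so step 0 is confirmed. The fingertip at (313,235) is on its push side. Descending.

Request:
arm_command(targets=[0, 0, 0, 0, 0, 40, 1, 0, 0, 0, 0, 0, 80, 1, 0, 0, 0, 0, 0, 105, 1, 0, 0, 0, 0, 0, 122, 1, 0, 0, 0, 0, 0, 122, 1, 0, 0, 0, 0, 4, 122, 1, 0, 0, 0, 0, 8, 122, 1, 0, 0, 0, 0, 8, 122, 1])

```text
time: 4.3
tool_pos: [0.4573, 0.0841, 0.0799]
ee_rot: [3.141, 0.002, 2.392]
wrist_force: [-1.4, -1.2, 1.5]
width: 0.0001
finger_force: 0.8
```

```bash
python3 - <<'E'
from h import *
o=robot.get_obs();print(np.round(inarm(0,o),1),o['wrist_force'],o['ee_rot'])
r=34;of=19
for D in range(4,181,4):
    a=np.radians(D);print(D,np.round([-r+r*np.cos(a)+of*np.sin(a), of+r*np.sin(a)-of*np.cos(a)],1))
E
```

```text
[33.8 18.1 79.9  0.1] [-1.39758553 -1.21632277  1.47981402] [3.14084706e+00 1.99849080e-03 2.39175733e+00]
4 [1.2 2.4]
8 [2.3 4.9]
12 [3.2 7.5]
16 [ 3.9 10.1]
20 [ 4.4 12.8]
24 [ 4.8 15.5]
28 [ 4.9 18.2]
32 [ 4.9 20.9]
36 [ 4.7 23.6]
40 [ 4.3 26.3]
44 [ 3.7 29. ]
48 [ 2.9 31.6]
52 [ 1.9 34.1]
56 [ 0.8 36.6]
60 [-0.5 38.9]
64 [-2.  41.2]
68 [-3.6 43.4]
72 [-5.4 45.5]
76 [-7.3 47.4]
80 [-9.4 49.2]
84 [-11.6  50.8]
88 [-13.8  52.3]
92 [-16.2  53.6]
96 [-18.7  54.8]
100 [-21.2  55.8]
104 [-23.8  56.6]
108 [-26.4  57.2]
112 [-29.1  57.6]
116 [-31.8  57.9]
120 [-34.5  57.9]
124 [-37.3  57.8]
128 [-40.   57.5]
132 [-42.6  57. ]
136 [-45.3  56.3]
140 [-47.8  55.4]
144 [-50.3  54.4]
148 [-52.8  53.1]
152 [-55.1  51.7]
156 [-57.3  50.2]
160 [-59.5  48.5]
164 [-61.4  46.6]
168 [-63.3  44.7]
172 [-65.   42.5]
176 [-66.6  40.3]
180 [-68.  38.]
```

Request:
arm_command(targets=[0, 0, 4, 1.2, 2.4, 0, 1, 0, 0, 8, 2.3, 4.9, 0, 1, 0, 0, 12, 3.2, 7.5, 0, 1, 0, 0, 16, 3.9, 10.1, 0, 1, 0, 0, 20, 4.4, 12.8, 0, 1, 0, 0, 24, 4.8, 15.5, 0, 1, 0, 0, 28, 4.9, 18.2, 0, 1, 0, 0, 32, 4.9, 20.9, 0, 1, 0, 0, 36, 4.7, 23.6, 0, 1, 0, 0, 40, 4.3, 26.3, 0, 1, 0, 0, 44, 3.7, 29, 0, 1, 0, 0, 48, 2.9, 31.6, 0, 1, 0, 0, 52, 1.9, 34.1, 0, 1, 0, 0, 56, 0.8, 36.6, 0, 1, 0, 0, 60, -0.5, 38.9, 0, 1, 0, 0, 64, -2, 41.2, 0, 1, 0, 0, 68, -3.6, 43.4, 0, 1, 0, 0, 72, -5.4, 45.5, 0, 1, 0, 0, 76, -7.3, 47.4, 0, 1, 0, 0, 80, -9.4, 49.2, 0, 1])

```text
time: 6.3
tool_pos: [0.4977, 0.1143, 0.0796]
ee_rot: [3.14, -0.002, 0.993]
wrist_force: [-0.2, -0.5, -0.1]
width: 0.0005
finger_force: 0.0
```

```bash
python3 - <<'E'
from h import *
o=robot.get_obs();print(np.round(inarm(80/30,o),1),o['wrist_force'],o['joint_positions'])
s=robot.snapshot('wrist');save(s,'w3')
E
```

```text
[35.4 19.2 79.6 -0. ] [-0.2447679  -0.52746841 -0.08324129] [1.14284105e-01 5.83296635e-02 1.65482134e+00 6.42851398e-04
 1.42605344e+00 6.92347940e-01]
```

View pics/w3.png

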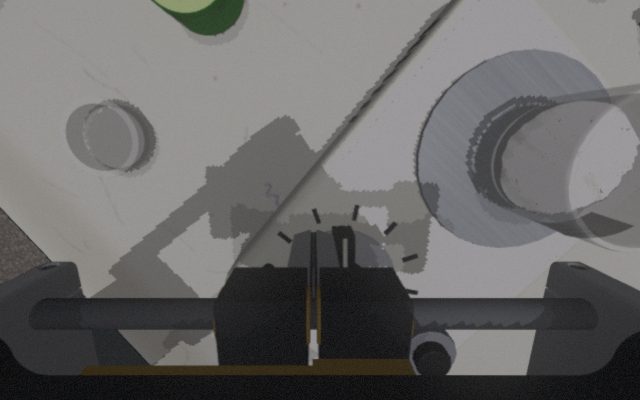

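The arm is at (343,230), pointing at the third stroke (355,212), with no contact force: it has snapped into step 3. Continuing.

Request:
arm_command(targets=[0, 0, 4, 1.2, 2.4, 0, 1, 0, 0, 8, 2.3, 4.9, 0, 1, 0, 0, 12, 3.2, 7.5, 0, 1, 0, 0, 16, 3.9, 10.1, 0, 1, 0, 0, 20, 4.4, 12.8, 0, 1, 0, 0, 24, 4.8, 15.5, 0, 1, 0, 0, 28, 4.9, 18.2, 0, 1, 0, 0, 32, 4.9, 20.9, 0, 1, 0, 0, 36, 4.7, 23.6, 0, 1, 0, 0, 40, 4.3, 26.3, 0, 1, 0, 0, 44, 3.7, 29, 0, 1, 0, 0, 48, 2.9, 31.6, 0, 1, 0, 0, 52, 1.9, 34.1, 0, 1, 0, 0, 56, 0.8, 36.6, 0, 1, 0, 0, 60, -0.5, 38.9, 0, 1, 0, 0, 64, -2, 41.2, 0, 1, 0, 0, 68, -3.6, 43.4, 0, 1, 0, 0, 72, -5.4, 45.5, 0, 1, 0, 0, 76, -7.3, 47.4, 0, 1, 0, 0, 80, -9.4, 49.2, 0, 1])

```text
time: 8.35
tool_pos: [0.5341, 0.0807, 0.0794]
ee_rot: [-3.137, -0.002, -0.402]
wrist_force: [1.4, 2.0, 0.0]
width: 0.0004
finger_force: 1.3
```

```bash
python3 - <<'E'
from h import *
o=robot.get_obs();print(np.round(inarm(160/30,o),1),o['wrist_force'],o['joint_positions'])
E
```

```text
[34.  21.6 79.4  0. ] [1.369295   2.02767286 0.02008851] [0.04291229 0.12196493 1.58625105 0.00325887 1.43004395 2.01534886]
```

Request:
arm_command(targets=[0, 0, 2, 0.6, 1.2, 0, 1, 0, 0, 4, 1.2, 2.4, 0, 1, 0, 0, 6, 1.8, 3.7, 0, 1, 0, 0, 8, 2.3, 4.9, 0, 1, 0, 0, 10, 2.8, 6.2, 0, 1, 0, 0, 12, 3.2, 7.5, 0, 1, 0, 0, 14, 3.6, 8.8, 0, 1, 0, 0, 14, 3.6, 8.8, 0, 1, 0, 0, 14, 3.6, 8.8, 0, 1])

```text
time: 9.25
tool_pos: [0.5332, 0.0697, 0.079]
ee_rot: [-3.141, -0.001, -0.644]
wrist_force: [0.2, 0.6, 0.3]
width: 0.0005
finger_force: 0.0
```

```bash
python3 - <<'E'
from h import *
o=robot.get_obs();print(np.round(inarm(174/30,o),1),o['wrist_force'],o['joint_positions'])
s=robot.snapshot('side');im=s['color'][140:255,235:395,::-1];cv2.imwrite('pics/s4.png',cv2.resize(im,None,fx=4.5,fy=4.5,interpolation=cv2.INTER_CUBIC))
E
```

```text
[33.7 19.8 79.   0.2] [0.1670949  0.59578442 0.32628092] [2.44621228e-02 1.18794809e-01 1.59053469e+00 1.08789236e-04
 1.43097288e+00 2.23936395e+00]
```

View pics/s4.png

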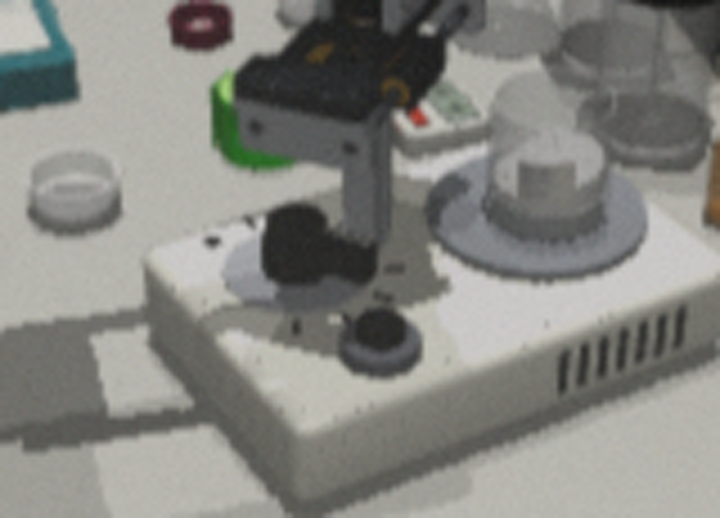

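Request:
arm_command(targets=[0, 0, 0, 0, -5, 0, 1, 0, 0, 0, 0, -9, 0, 1, 0, 0, 0, 0, -9, -40, 1, 0, 0, 0, 0, -9, -90, 1, 0, 0, 0, 0, -9, -141, 1, 0, 0, -20, 36.5, 71, -141, 1, 0, 0, -143.8, 36.5, 71, -141, 1, 0, 0, -143.8, 36.5, 71, -141, 1, 0, 0, -143.8, 36.5, 71, -141, 1, 0, 0, -143.8, 36.5, 71, -141, 1, 0, 0, -143.8, 36.5, 71, -141, 1, 0, 0, -143.8, 36.5, 71, -141, 1, 0, 0, -143.8, 36.5, 71, -141, 1, 0, 0, -143.8, 36.5, 71, -141, 1, 0, 0, -143.8, 36.5, 71, -141, 1, 0, 0, -143.8, 36.5, 71, -141, 1, 0, 0, -143.8, 36.5, 71, -141, 1, 0, 0, -143.8, 36.5, 71, -141, 1, 0, 0, -143.8, 36.5, 71, -141, 1, 0, 0, -143.8, 36.5, 71, -141, 1])

```text
time: 11.3
tool_pos: [0.5195, -0.0088, 0.2194]
ee_rot: [3.142, -0.0, 1.591]
wrist_force: [0.2, 0.0, 0.9]
width: 0.0008
finger_force: 0.0
```

Request:
arm_command(targets=[0, 0, -12, 0, 0, 0, 1, 0, 0, -12, 0, 0, 0, 1, 0, 0, -12, 0, 0, 0, 1, 0, 0, -12, 0, 0, 0, 1])

```text
time: 11.7
tool_pos: [0.5194, -0.0089, 0.2194]
ee_rot: [3.142, 0.0, 1.793]
wrist_force: [-0.1, 0.1, 0.9]
width: 0.0005
finger_force: 0.0
```

```bash
python3 - <<'E'
from h import *
import pickle
o=robot.get_obs();print(o['tool_pos'],o['ee_rot'],o['wrist_force'])
s=robot.snapshot('wrist');im=s['color'][:,:,::-1]
save(s,'w5')
T=np.eye(4);T[:3,:3]=R.from_euler('xyz',o['ee_rot']).as_matrix();T[:3,3]=o['tool_pos'];s['T']=T@s['T_tool_cam'];pickle.dump(s,open('w5.pkl','wb'))
E
```

```text
[ 0.51938745 -0.00890927  0.21944282] [3.14154012e+00 4.82616594e-05 1.79254575e+00] [-0.06790566  0.09864066  0.90601659]
```

View pics/w5.png

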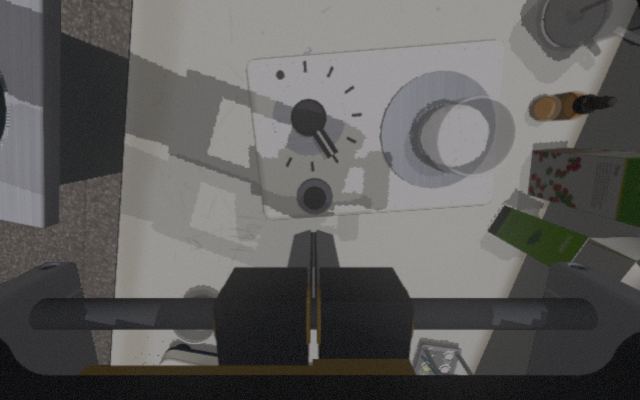

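The arm (333,155) points at the sixth stroke: dot at (280,75), strokes 1–5 clockwise to (351,140), then 7 and 8 at (312,166) and (289,162). The fingertip is above the key. Descending to press.

Request:
arm_command(targets=[0, 0, 0, 0, 0, 45, 1, 0, 0, 0, 0, 0, 85, 1, 0, 0, 0, 0, 0, 110, 1, 0, 0, 0, 0, 0, 122, 1, 0, 0, 0, 0, 0, 128, 1, 0, 0, 0, 0, 0, 131, 1, 0, 0, 0, 0, 0, 131, 1])

```text
time: 12.45
tool_pos: [0.5201, -0.0092, 0.0897]
ee_rot: [3.139, 0.001, 1.793]
wrist_force: [-0.1, 0.0, 0.5]
width: 0.0003
finger_force: 0.0
```

Request:
arm_command(targets=[0, 0, 0, 0, 0, 2, 1, 0, 0, 0, 0, 0, 4, 1, 0, 0, 0, 0, 0, 6, 1, 0, 0, 0, 0, 0, 8, 1, 0, 0, 0, 0, 0, 9, 1, 0, 0, 0, 0, 0, 9, 1])

```text
time: 13.05
tool_pos: [0.5204, -0.0093, 0.0812]
ee_rot: [3.138, 0.001, 1.793]
wrist_force: [-0.7, -0.1, 7.8]
width: 0.0007
finger_force: 3.6
```

Request:
arm_command(targets=[0, 0, 0, 0, 0, 1.5, 1, 0, 0, 0, 0, 0, 3, 1, 0, 0, 0, 0, 0, 3, 1])

```text
time: 13.35
tool_pos: [0.5205, -0.0093, 0.081]
ee_rot: [3.138, 0.002, 1.794]
wrist_force: [-4.0, -0.4, 18.2]
width: 0.0004
finger_force: 9.0
```

Bottomed out: the force rose with no further travel. Lifting off.

Request:
arm_command(targets=[0, 0, 0, 0, 0, -5, 1, 0, 0, 0, 0, 0, -15, 1, 0, 0, 0, 0, 0, -50, 1, 0, 0, 0, 0, 0, -100, 1, 0, 0, 0, 0, 0, -140, 1, 0, 0, 0, 0, 0, -140, 1, 0, 0, 0, 0, 0, -140, 1])

```text
time: 14.05
tool_pos: [0.5192, -0.0091, 0.2169]
ee_rot: [3.141, 0.0, 1.794]
wrist_force: [-0.2, 0.1, 0.1]
width: 0.0002
finger_force: 0.0
```

```bash
python3 - <<'E'
from h import *
import pickle
o=robot.get_obs();print(o['tool_pos'],o['wrist_force'])
s=robot.snapshot('wrist');a=pickle.load(open('w5.pkl','rb'))
f=lambda x:cv2.resize(x['color'][40:220,230:420,::-1],None,fx=2,fy=2)
cv2.imwrite('pics/w6.png',np.hstack([f(a),f(s)]))
E
```

```text
[ 0.51922964 -0.00911576  0.21687934] [-0.22333633  0.10640389  0.07991671]
```

View pics/w6.png

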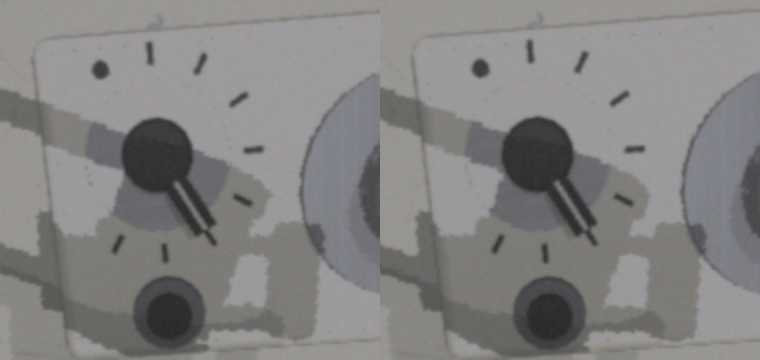

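The before and after crops match: the arm is still on stroke 6 (right crop, (590,237)) and the key is back up at (549,316).

```bash
python3 -c "
from bench import robot
print(robot.close_job())"
```

```text
the job is handed in; nothing more can be done
None
```

The selector was pushed from off round to step 6, then the start key was pressed fully down and came back up; the last picture shows both as required, and the job is handed in (no verdict was returned).

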